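# Lock the hook stand and hang the cutlery caddy

### The job

Get the shop's hook stand ready and hang the cutlery caddy on it. First wind the red clamp wheel clockwise until it comes up firm against its stop, so the hook post is locked; then hang the blue tin caddy by its wooden handle in the bend of the steel hook, near the handle's middle so that it hangs free, level and still, and let go. Do not shift or tip the mug, the loaf tin or the jar.

Things in the scene. Friction and masses are not known exactly. Their poses are not given: they have to be found in the camera images.
- stand: Hook stand, fixed to the table. Dark steel base plate 150 (x) by 270 (y) by 12 mm; origin at the centre of the plate's underside, z up. A steel post (18 mm thick, top 225 mm above the table, in a 40 mm collar up to 57 mm) stands at x +45, y +80 mm; its hook points along the stand's -x (roughly towards the robot). A grey block 50 by 50 mm, up to 52 mm high, carries the red clamp wheel at x -20, y -90 mm.
- hook_seat (a point): Middle of the hook's bend, on the upper face of the flat steel strap (20 mm wide along y, 8 mm thick) that forms it: stand x -15, y +80, height 205 mm. Axes as the stand's. The level bottom of the bend runs about 20 mm either way along x; then it rises towards the post (the near face of the post is 51 mm behind this point, +x) and towards the upturned tip.
- hook_tip (a point): Top of the hook's upturned tip, 41 mm in front (-x) of hook_seat and 26 mm above it (231 mm above the table). The strap's underside at the bend is 197 mm above the table.
- clamp_wheel (a joint): Angle of the clamp wheel (rad), growing clockwise seen from above; 0 fully slack, solid stop at 1.6 (firm: above about 1.5). It starts at 0.15 to 0.6. Turning takes about 0.10 N m, rising to about 0.18 N m just before the stop; it stays where it is left.
- wheel_grip (a point): Point to grip on the clamp wheel: on its upright axis, 90 mm above the table, turning with the wheel. The wheel is a red disc 80 mm across (top 66 mm above the table) with a black upright bar across it, 60 mm long along this point's x axis, 14 mm thick along its y axis, from 66 to 104 mm above the table, a small white mark on top towards +x. With the wheel at 0 the bar's x axis points 0.8 rad anticlockwise from the stand's x axis.
- caddy: Loose open blue tin cutlery caddy, empty, 0.15 to 0.31 kg: box 85 (x) by 150 (y) by 70 mm high, walls 4 mm, with an upright 34 mm wide and 160 mm high on the middle of each short side. Origin at the centre of its underside, z up. Its centre of mass is on the middle line, about 50 mm up, so held off the middle of its handle it tends to turn in a weak grip or when jerked.
- caddy_handle (a point): Middle of the caddy's wooden handle, 150 mm above its underside. The handle is a straight bar along the caddy's y between the uprights, 142 mm long, 14 mm thick (x) and 16 mm high (z). The gap below it down to the box rim is 72 mm. Axes as the caddy's.
- mug: Bystander: white mug, 84 mm across, 100 mm high, with a handle; origin at the centre of its underside, z up. It may stand left or right, in the place opposite to the caddy's.
- loaf_tin: Bystander: open aluminium loaf tin 100 (x) by 160 (y) by 60 mm high; origin at the centre of its underside.
- jar: Bystander: amber glass jar with brass lid, 72 mm across, 110 mm high; origin at the centre of its underside.
Mind the look-alikes: they are no part of the job. Of the things that look like the caddy, the middle-sized one is meant.

How it is judged:
On the way, in this order (a step that is already met when the one before it is completed fails the run):
1. the clamp wheel is wound until firm (value of joint clamp_wheel above 1.48 rad), for 0.2 s.
2. the caddy hangs by its handle in the hook's bend (x of caddy_handle in the frame of hook_seat between -0.03 and 0.035 m and y of caddy_handle in the frame of hook_seat between -0.03 and 0.03 m and z of caddy_handle in the frame of hook_seat between -0.002 and 0.025 m and angle between caddy's own z axis and vertical below 0.25 rad and contact force between caddy and stand above 0.5 N), for 0.2 s.
At the end, for the whole second after the job is handed in: Clamp wheel at 1.48 rad or more; caddy at rest on the hook by its handle: handle middle within 30 mm of the bend's middle sideways, -30 to +35 mm along the hook and -2 to 25 mm above the seat; caddy within 0.25 rad of level, below 0.12 m/s and 1 rad/s (all of step 2 and value of joint clamp_wheel above 1.48 rad and linear speed of caddy below 0.12 m/s and angular speed of caddy below 1 rad/s); the robot touches nothing.
It fails at once if the mug is shifted more than 30 mm or tipped (distance of mug from where it was at the start of the episode above 0.03 m or angle between mug's own z axis and vertical above 0.35 rad).
It fails at once if the loaf tin is shifted more than 30 mm or tipped (distance of loaf_tin from where it was at the start of the episode above 0.03 m or angle between loaf_tin's own z axis and vertical above 0.35 rad).
It fails at once if the jar is shifted more than 30 mm or tipped (distance of jar from where it was at the start of the episode above 0.03 m or angle between jar's own z axis and vertical above 0.35 rad).
It also fails if it takes over 64 s, if anything falls off the work surface, if the arm or the gripper's body presses on something with over 40 N, if the wrist force passes 120 N, or if a joint passes its speed limit or range.

### The arm

A 6-joint arm with a two-finger parallel gripper is mounted at the origin on the work surface. World frame = base frame: x ahead of the robot, y to its left, z up, the work surface at z = 0. Lengths are in m, angles in rad, forces in N, time in s.
With the tool pointing down it reaches from about 0.35 to 0.975 m from the base axis. Payload 4.9 kg.
Tool frame: the origin (TCP) lies on the centre line of the jaws, within the pads' length; the fingertips stand 25 mm ahead of it and the grasp point (between the pads) lies 6 mm ahead of it; z points along the fingers, y is the line along which they close (so a half turn about z gives the same grasp; the last joint's range is limited). The gripper opens to 85 mm and grips with 20 to 120 N. Pads are 22 mm wide; open, the fingers measure 114 mm over their backs; the gripper's body (76 mm by 85 mm) begins 54 mm behind the grasp point. The pads swing forward as they close: fully open they stand 13 mm farther back than shut.
Start: joints at [-1.419, 0.053, 1.613, -0, 1.476, -0.119], TCP at [0.167, -0.602, 0.256] pointing down, gripper open.
Joint ranges: [-3.01, 3.01], [-1.01, 2.22], [0.06, 2.58], [-1.02, 4.17], [0.09, 2.62], [-3.14, 3.14]. Speed limits (rad/s): [2.57, 2.57, 3.14, 3.14, 3.14, 3.14].

### API

Orientations are given as a unit quaternion [w, x, y, z].
In Python, from plant import state, grab_frame, get_calibration, job gives the robot as it stands. The module is installed in compiled form; this text tells all that it offers.
- The arm moves only by the tool move_arm, never from a script. Its argument "targets" is a list that holds one entry, the list of rows, each a list of 5 numbers: the opening in per cent of the stroke, from 0 (shut) to 100 (fully open), then the shift along the tool's x, y, z as a fraction of full scale, then the turn about the tool's z as a fraction of full scale. A call has 1 to 5 rows; each row shifts and turns the commanded pose from where the row before left it, along the tool's axes as they then stand; what a row does not reach is not made up. Full scale, the value 1, is 0.6 m for a shift and 6 degrees for a turn. A row lasts 1/12 s, in which the tool goes at most 41.7 mm and 7.16 degrees, less where a joint would pass 70% of its speed; a pose out of reach is approached as far as the arm can. A call with a number of a shift or a turn outside -1 to 1 is refused whole. A call with a gripper value outside its range is refused whole. The fingers move at their own pace and stop on an object; the grip force is fixed at half the most. Time passes only in rows, so rows that do not move let the fingers close. It gives the time, the measured TCP pose, the force, the opening and the grip force at its end, in the units of the state.
- state(): the state, without advancing time (a new reading comes with each control period).
- grab_frame(name): name is "scene" or "top"; returns the picture (400x640x3 uint8, red, green, blue); there is no depth.
- get_calibration(name): a dict with "vertical_fov" (degrees; the focal length in pixels is half the picture's height over the tangent of half this angle, whatever the lens; pixels are square), "cx", "cy" (the principal point, pixels), "dist_coeffs" ([k1, k2, p1, p2, k3] as OpenCV has them; the pictures are not rectified), "R" (3x3) and "t" (3): a world point X has camera coordinates R X + t. Camera axes: x right, y down, z forward; pixel columns grow to the right and rows downward; lengths in m; the calibration is good to about 2 mm. A picture is of the moment at which its call begins. get_calibration takes no time and is no camera call.
- job.job_done(): hands the job in; it is judged then, once.
The state is a dict: "time": time; "joint_pos": joint angles; "joint_vel": joint speeds; "joint_efforts": joint torques, N m; "tool_pos": TCP position; "tool_rot": TCP orientation; "contact_force": force on the tool from outside, world axes, zero at the start; "ft_torque": the same for the moment, N m; "gripper_width": opening from 0.0 (shut) to 1.0 (fully open); "grasp_force": force on a finger pad.
Only numpy, scipy, OpenCV 4.12 (cv2) and the standard library are available. Lean on these libraries where they do the work, as an engineer would, in place of code of your own. Each camera call takes 0.05 s, during which the arm holds its last target. There are 200 camera calls.

## Working session

There is one attempt and no reset: what is moved stays moved. The work goes in short steps, Python scripts to look and compute and a tool call to move; the robot and the scene stay as the last step left them, time stands still between calls to the robot, and variables do not carry over. Pictures are saved under pics/ and viewed, at most 12 in all, crops included, and the job is handed in when it is done.

Besides the shell and the picture viewer there is one more tool, called after ">>>" by a JSON object that holds its "method" and its "body". move_arm: Moves the arm, as the interface text tells. Shift numbers are shares of 0.6 m and turn numbers shares of 6 degrees, none past 1 either way. Its arguments: {"type":"object","properties":{"targets":{"type":"array"}},"required":["targets"]}

```bash
mkdir -p pics; python3 - <<'E'
from plant import state,grab_frame,get_calibration
import cv2
s=state();print(s)
for n in("scene","top"):
    f=grab_frame(n);cv2.imwrite(f"pics/{n}0.png",f[:,:,::-1]);print(n,get_calibration(n))
E
```

```text
{'time': 0.0, 'joint_pos': array([-1.41897712e+00,  5.33807212e-02,  1.61429269e+00,  1.70680709e-05,
        1.47601862e+00, -1.19020038e-01]), 'joint_vel': array([ 0.00163239, -0.00127138,  0.00169033,  0.00144658, -0.00065078,
        0.00056343]), 'joint_efforts': array([ 5.95387755e-04, -3.93671536e+01, -3.70182252e+01, -1.80228739e-05,
        6.83413455e-03, -1.49024550e-05]), 'tool_pos': array([ 0.16711753, -0.60164611,  0.25504896]), 'tool_rot': array([-1.04968673e-03,  9.90844331e-01,  1.35005222e-01, -8.71994735e-06]), 'contact_force': array([ 0.33495087, -0.09006929,  0.68993132]), 'ft_torque': array([-0.06219742,  0.00481521, -0.02613465]), 'grasp_force': 0.0, 'gripper_width': 1.0005291493680222}
scene {'vertical_fov': 54.554772593577404, 'cx': 310.2180248579295, 'cy': 198.15402561413305, 'dist_coeffs': array([-0.03903847,  0.        ,  0.        ,  0.        ,  0.        ]), 'R': array([[ 0.53425083,  0.84520124,  0.01452321],
       [ 0.65563305, -0.40345778, -0.63825317],
       [-0.53359287,  0.35050918, -0.76968952]]), 't': array([-0.22333378, -0.19441924,  1.50323153])}
top {'vertical_fov': 43.33077101697687, 'cx': 321.83600824106816, 'cy': 206.51952791373023, 'dist_coeffs': array([-0.06933972,  0.        ,  0.        ,  0.        ,  0.        ]), 'R': array([[-8.79560009e-03, -9.99960882e-01, -9.33435184e-04],
       [-9.95570525e-01,  8.84435644e-03, -9.36007813e-02],
       [ 9.36053755e-02,  1.06025517e-04, -9.95609372e-01]]), 't': array([-0.02508868,  0.44331569,  1.47146825])}
```

View pics/scene0.png

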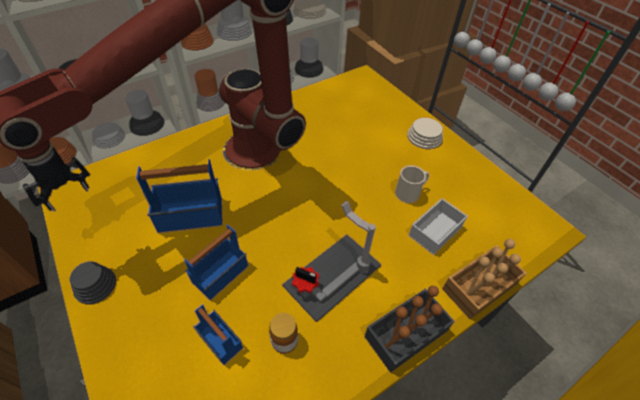

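View pics/top0.png

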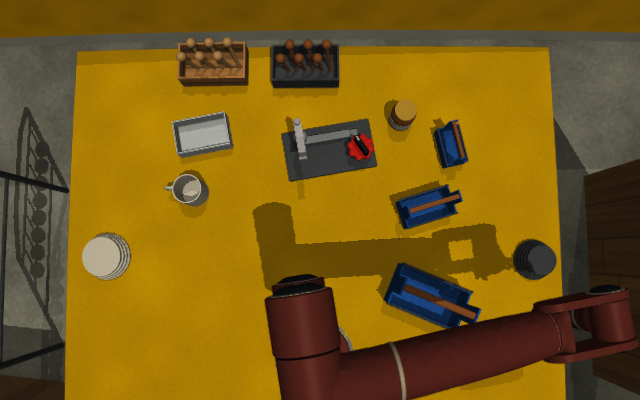

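Caddy look-alikes in the top view are at (450,143) small, (430,206) middle and (432,296) large. The middle one, scene (217,263), is the one meant. The wheel is at (360,148), the hook at (300,140), the jar at (403,114), the tin at (203,134) and the mug at (188,189).

```bash
cat > h.py <<'E'
import numpy as np,cv2
from plant import get_calibration
def K(n):
    c=get_calibration(n);f=200/np.tan(np.radians(c["vertical_fov"])/2)
    return np.array([[f,0,c["cx"]],[0,f,c["cy"]],[0,0,1.]]),c["dist_coeffs"],c["R"],c["t"]
def back(n,uv,z):
    k,d,R,t=K(n);p=cv2.undistortPoints(np.array(uv,float).reshape(-1,1,2),k,d).reshape(-1,2)
    r=np.c_[p,np.ones(len(p))]@R; c=-R.T@t
    return c+r*((np.broadcast_to(z,len(p))-c[2])/r[:,2])[:,None]
def proj(n,X):
    k,d,R,t=K(n);return cv2.projectPoints(np.array(X,float).reshape(-1,1,3),cv2.Rodrigues(R)[0],t,k,d)[0].reshape(-1,2)
E
python3 - <<'E'
import cv2
i=cv2.imread("pics/top0.png");cv2.imwrite("pics/topc.png",cv2.resize(i[100:240,275:475],None,fx=4,fy=4,interpolation=cv2.INTER_CUBIC))
i=cv2.imread("pics/scene0.png");cv2.imwrite("pics/scenec.png",cv2.resize(i[190:330,185:385],None,fx=4,fy=4,interpolation=cv2.INTER_CUBIC))
E
```

```text
(no output)
```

View pics/topc.png

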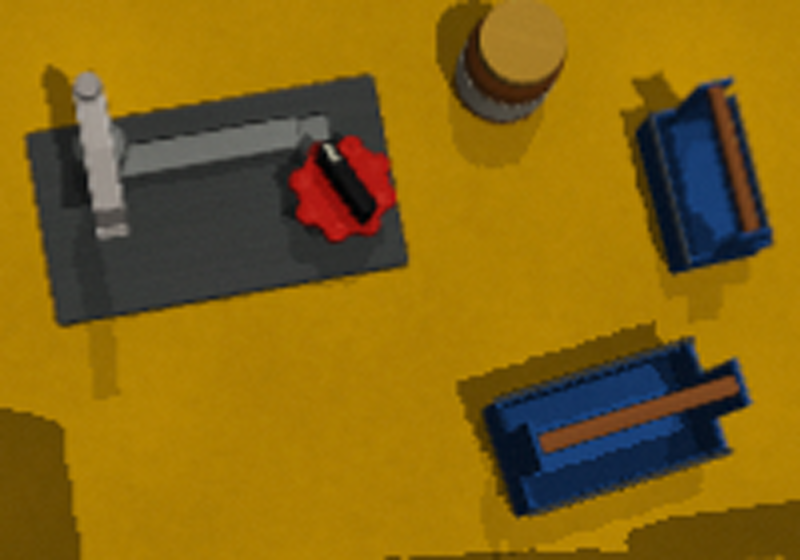

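View pics/scenec.png

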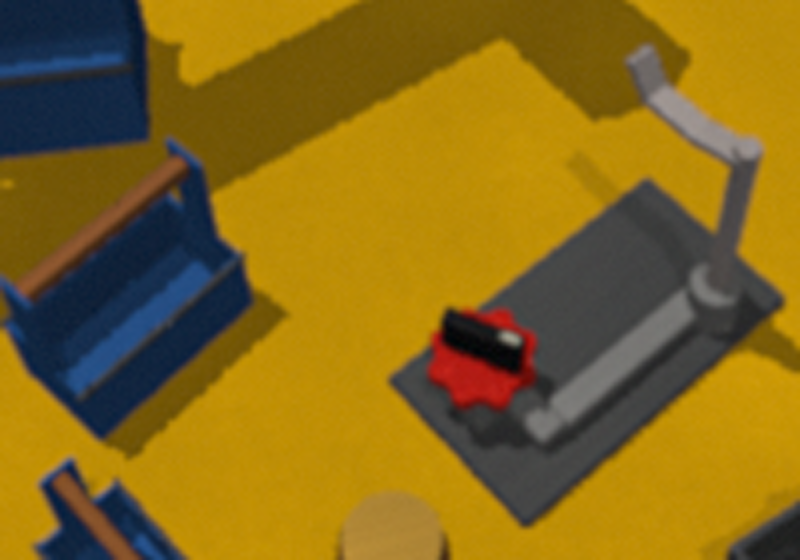

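The crops confirm the middle caddy. In top-crop pixels its handle runs (540,441)–(738,385). The plate corners are (25,133), (373,75), (407,265) and (60,325). The bar's white end is (328,150) and its other end (366,215).

```bash
python3 - <<'E'
import numpy as np
from h import *
o=np.array([275,100]);T=lambda l:np.array(l)/4+o
os=np.array([185,190]);S=lambda l:np.array(l)/4+os
c=back("top",T([(25,133),(373,75),(407,265),(60,325)]),.012)
print(c.round(4)); e=lambda i,j:np.linalg.norm(c[i]-c[j]).round(4)
print("sides",e(0,1),e(1,2),e(2,3),e(3,0))
d=(c[0]-c[1]+c[3]-c[2])[:2];yaw=np.arctan2(-d[0],d[1]);m=c.mean(0)[:2]
R=np.array([[np.cos(yaw),-np.sin(yaw)],[np.sin(yaw),np.cos(yaw)]])
print("stand",m,yaw)
cs=back("scene",S([(390,380),(647,180),(783,300),(528,524)]),.012);print("scene stand",cs.mean(0),cs.round(3).tolist())
seat=m+R@[-.015,.08];whl=m+R@[-.02,-.09];tip=m+R@[-.056,.08]
print("seat",seat,"wheel",whl,"tip",tip,proj("top",[[*tip,.231],[*seat,.205]])*4-o*4,proj("scene",[[*tip,.231],[*seat,.205]])*4-os*4)
b=back("top",T([(328,150),(366,215)]),.104);v=b[0]-b[1];print("bar",b.mean(0),np.linalg.norm(v),"yaw",np.arctan2(v[1],v[0]),"wheel ang",0.8-(np.arctan2(v[1],v[0])-yaw))
b=back("scene",S([(512,335),(450,318)]),.104);v=b[0]-b[1];print("barS",b.mean(0),np.linalg.norm(v),np.arctan2(v[1],v[0]))
for n,p in(("top",T([(540,441),(738,385)])),("scene",S([(182,165),(25,285)]))):
    h=back(n,p,.158);v=h[0]-h[1];print(n,"handle",h.mean(0),np.linalg.norm(v),"yaw",np.arctan2(-v[0],v[1]),h.tolist())
j=back("top",T([(523,42)]),.11);print("jar",j)
E
```

```text
[[ 0.6679  0.092   0.012 ]
 [ 0.7106 -0.1724  0.012 ]
 [ 0.5641 -0.1952  0.012 ]
 [ 0.5208  0.0657  0.012 ]]
sides 0.2678 0.1483 0.2645 0.1494
stand [ 0.61584157 -0.05248689] 0.16214079386461558
scene stand [ 0.62251812 -0.05034195  0.012     ] [[0.573, -0.193, 0.012], [0.529, 0.067, 0.012], [0.672, 0.091, 0.012], [0.716, -0.167, 0.012]]
seat [0.58812381 0.02404236] wheel [ 0.61063271 -0.14453507] tip [0.54766157 0.01742368] [[113.33293333 234.00339019]
 [104.45252501 180.90896147]] [[631.21025082  47.80782333]
 [671.0860603  108.10287554]]
bar [ 0.607627   -0.14363558  0.104     ] 0.05384809001629806 yaw 0.5065094495281267 wheel ang 0.4556313443364889
barS [ 0.61350869 -0.14131436  0.104     ] 0.043815481633024386 0.7159431933950621
top handle [ 0.43638883 -0.33429489  0.158     ] 0.14068260315041656 yaw 0.2648889016230049 [[0.41797333259094904, -0.26640697770183835, 0.15799999999999992], [0.45480432597775966, -0.4021827957082798, 0.15799999999999992]]
scene handle [ 0.4415978  -0.32918394  0.158     ] 0.1308243214670258 yaw 0.25390902244255037 [[0.4251669443916012, -0.26586903042339727, 0.15800000000000003], [0.45802864811069843, -0.3924988512239732, 0.15800000000000003]]
jar [[ 0.70735956 -0.27052929  0.11      ]]
```

>>> {"method": "move_arm", "body": {"targets": [[[100,0.0575,-0.0336,0,0],[100,0.0575,-0.0336,0,0],[100,0.0575,-0.0336,0,0],[100,0.0575,-0.0336,0,0],[100,0.0575,-0.0336,0,0]]]}}

```text
time: 0.52
tool_pos: [0.3072, -0.4572, 0.2557]
tool_rot: [-0.0, 0.991, 0.135, -0.0]
contact_force: [0.3, 0.1, -0.4]
gripper_width: 1.001
grasp_force: 0.0
```

>>> {"method": "move_arm", "body": {"targets": [[[100,0.0575,-0.0336,0,0],[100,0.0575,-0.0336,0,0],[100,0.0575,-0.0336,0,0],[100,0.0575,-0.0336,0,0],[100,0.0575,-0.0336,0,0]]]}}

```text
time: 0.93
tool_pos: [0.4465, -0.3138, 0.2559]
tool_rot: [-0.0, 0.991, 0.135, -0.0]
contact_force: [0.5, -0.2, 0.3]
gripper_width: 0.999
grasp_force: 0.0
```

>>> {"method": "move_arm", "body": {"targets": [[[100,0.0575,-0.0336,0,0],[100,0.0575,-0.0336,0,0],[100,0.0575,-0.0336,0,0],[100,0.0575,-0.0336,0,0],[100,0.0575,-0.0336,0,0]]]}}

```text
time: 1.35
tool_pos: [0.5858, -0.1705, 0.2558]
tool_rot: [-0.0, 0.991, 0.135, -0.0]
contact_force: [0.9, -0.1, -0.3]
gripper_width: 0.999
grasp_force: 0.0
```

>>> {"method": "move_arm", "body": {"targets": [[[100,0.0575,-0.0336,0,0],[100,0,0,0,-0.82],[100,0,0,0,-0.82],[100,0,0,0,-0.82],[100,0,0,0,0]]]}}

```text
time: 1.77
tool_pos: [0.6127, -0.1432, 0.2555]
tool_rot: [-0.0, 0.965, 0.262, -0.001]
contact_force: [-0.4, -0.4, -0.2]
gripper_width: 1.0
grasp_force: 0.0
```

>>> {"method": "move_arm", "body": {"targets": [[[100,0,0,0.065,0],[100,0,0,0.065,0],[100,0,0,0.065,0],[100,0,0,0.04,0],[100,0,0,0.02,0]]]}}

```text
time: 2.18
tool_pos: [0.6096, -0.1428, 0.0978]
tool_rot: [-0.002, 0.966, 0.26, -0.003]
contact_force: [-0.4, -0.3, -0.5]
gripper_width: 1.002
grasp_force: 0.0
```

```bash
python3 - <<'E'
from plant import state,grab_frame
import cv2
f=grab_frame("scene");cv2.imwrite("pics/s1.png",cv2.resize(f[190:330,205:405,::-1],None,fx=4,fy=4,interpolation=cv2.INTER_CUBIC))
E
```

```text
(no output)
```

View pics/s1.png

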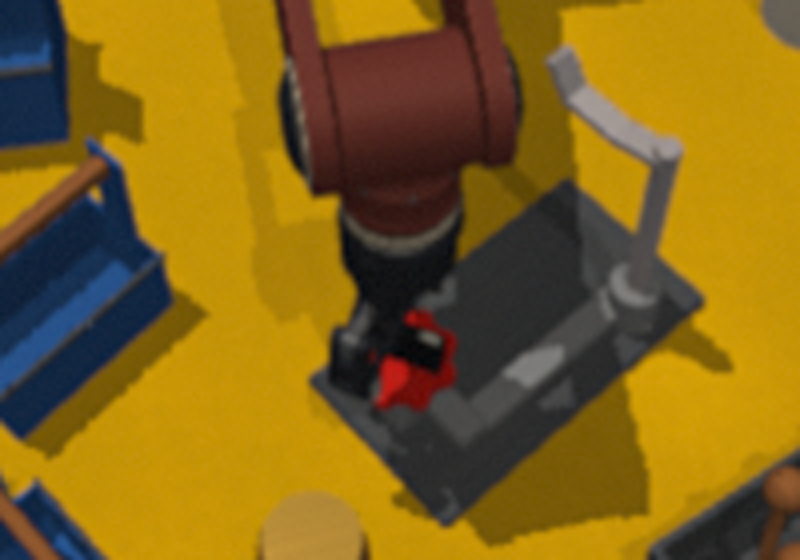

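The fingers straddle the bar, which shows around (415,340) in the crop, with the near finger at (352,360). Nothing else is touched, so I'll close.

>>> {"method": "move_arm", "body": {"targets": [[[0,0,0,0,0],[0,0,0,0,0],[0,0,0,0,0],[0,0,0,0,0],[0,0,0,0,0]]]}}

```text
time: 2.65
tool_pos: [0.6139, -0.1441, 0.1054]
tool_rot: [0.001, 0.965, 0.261, 0.001]
contact_force: [-0.2, 0.1, -0.1]
gripper_width: 0.304
grasp_force: 0.0
```

>>> {"method": "move_arm", "body": {"targets": [[[0,0,0,0,0],[0,0,0,0,0],[0,0,0,0,0],[0,0,0,0,0],[0,0,0,0,0]]]}}

```text
time: 3.07
tool_pos: [0.6126, -0.1416, 0.1052]
tool_rot: [-0.002, 0.965, 0.261, -0.0]
contact_force: [-6.5, 7.9, 8.9]
gripper_width: 0.151
grasp_force: 60.0
```

>>> {"method": "move_arm", "body": {"targets": [[[0,0,0,0,0.5],[0,0,0,0,0.9],[0,0,0,0,0.9],[0,0,0,0,0.9],[0,0,0,0,0.9]]]}}

```text
time: 3.48
tool_pos: [0.6125, -0.1413, 0.1052]
tool_rot: [-0.002, 0.999, 0.048, -0.001]
contact_force: [-6.0, 9.9, 9.5]
gripper_width: 0.15
grasp_force: 60.2
```

>>> {"method": "move_arm", "body": {"targets": [[[0,0,0,0,0.9],[0,0,0,0,0.9],[0,0,0,0,0.9],[0,0,0,0,0.9],[0,0,0,0,0.9]]]}}

```text
time: 3.9
tool_pos: [0.6126, -0.141, 0.1052]
tool_rot: [-0.002, 0.982, -0.187, -0.001]
contact_force: [-6.3, 10.2, 9.5]
gripper_width: 0.149
grasp_force: 60.2
```

```bash
python3 -c "
from plant import state
s=state();print(s)"
```

```text
{'time': 3.9, 'joint_pos': array([-0.34634941,  0.19676591,  1.71930003,  0.0046503 ,  1.22877935,
        1.59869883]), 'joint_vel': array([ 1.32786370e-03,  1.28715163e-03, -7.62987185e-05,  4.00548517e-03,
       -7.02806870e-04,  1.11902716e+00]), 'joint_efforts': array([ -5.52690625, -37.39519   , -33.38199735,  -1.77963037,
        -2.33736165,  -0.73656516]), 'tool_pos': array([ 0.61255997, -0.14100141,  0.10520287]), 'tool_rot': array([-0.00241937,  0.98239327, -0.18680476, -0.00125864]), 'contact_force': array([-6.31335751, 10.15454114,  9.51490169]), 'ft_torque': array([1.55973226, 0.96277448, 0.23448203]), 'grasp_force': 60.21320343017578, 'gripper_width': 0.14932084463837297}
```

>>> {"method": "move_arm", "body": {"targets": [[[0,0,0,0,0.8],[0,0,0,0,0.7],[0,0,0,0,0.6],[0,0,0,0,0.4],[0,0,0,0,0]]]}}

```text
time: 4.32
tool_pos: [0.6126, -0.1409, 0.1052]
tool_rot: [-0.002, 0.95, -0.312, -0.002]
contact_force: [-6.1, 10.2, 10.3]
gripper_width: 0.152
grasp_force: 60.1
```

```bash
python3 -c "
from plant import state
s=state();print(s['ft_torque'],s['joint_efforts'][5],s['joint_pos'][5],s['joint_vel'][5])"
```

```text
[ 1.62422722e+00  8.64338499e-01 -4.00388005e-04] 0.2359024342149496 1.8575866665936769 -0.03803440372300686
```

>>> {"method": "move_arm", "body": {"targets": [[[0,0,0,0,0.5],[0,0,0,0,0.5],[0,0,0,0,0],[0,0,0,0,0],[0,0,0,0,0]]]}}

```text
time: 4.73
tool_pos: [0.6127, -0.1408, 0.1053]
tool_rot: [-0.001, 0.934, -0.357, -0.001]
contact_force: [-6.0, 10.3, 9.2]
gripper_width: 0.155
grasp_force: 93.8
```

```bash
python3 -c "
from plant import state
s=state();print(s['ft_torque'],s['joint_efforts'][5],s['joint_pos'][5],s['joint_vel'][5])"
```

```text
[1.62615295 0.8963126  2.29703515] 2.3394548892974854 1.954842348335208 -0.0010364974350350166
```

>>> {"method": "move_arm", "body": {"targets": [[[100,0,0,0,0],[100,0,0,0,0],[100,0,0,0,0],[100,0,0,0,0],[100,0,0,0,0]]]}}

```text
time: 5.15
tool_pos: [0.6128, -0.1441, 0.1033]
tool_rot: [0.0, 0.932, -0.361, 0.0]
contact_force: [0.3, -0.4, -0.1]
gripper_width: 0.853
grasp_force: 0.0
```

>>> {"method": "move_arm", "body": {"targets": [[[100,0,0,-0.04,0],[100,0,0,-0.065,0],[100,0,0,-0.065,0],[100,0,0,-0.065,0],[100,0,0,-0.04,0]]]}}

```text
time: 5.57
tool_pos: [0.6139, -0.1445, 0.2737]
tool_rot: [-0.0, 0.932, -0.361, 0.003]
contact_force: [1.2, -1.0, 0.4]
gripper_width: 1.003
grasp_force: 0.0
```

>>> {"method": "move_arm", "body": {"targets": [[[100,0,0,0,0.91],[100,0,0,0,0.91],[100,0,0,0,0.91],[100,0,0,0,0.91],[100,0,0,0,0.91]]]}}

```text
time: 5.98
tool_pos: [0.6127, -0.1441, 0.2682]
tool_rot: [0.0, 0.819, -0.573, 0.0]
contact_force: [-0.1, -1.0, -0.3]
gripper_width: 1.003
grasp_force: 0.0
```

>>> {"method": "move_arm", "body": {"targets": [[[100,0,0,0,0.91],[100,0.0396,0.0517,0,0],[100,0.0396,0.0517,0,0],[100,0.0396,0.0517,0,0],[100,0.0396,0.0517,0,0]]]}}

```text
time: 6.4
tool_pos: [0.5162, -0.2687, 0.2682]
tool_rot: [0.0, 0.793, -0.609, 0.0]
contact_force: [0.2, 0.0, 0.1]
gripper_width: 1.002
grasp_force: 0.0
```

>>> {"method": "move_arm", "body": {"targets": [[[100,0.0396,0.0517,0,0],[100,0.0396,0.0517,0,0],[100,0.0396,0.0517,0,0],[100,0,0,0,0],[100,0,0,0,0]]]}}

```text
time: 6.82
tool_pos: [0.4445, -0.362, 0.2683]
tool_rot: [-0.0, 0.792, -0.611, 0.0]
contact_force: [0.3, 0.1, -0.2]
gripper_width: 0.996
grasp_force: 0.0
```

```bash
python3 - <<'E'
from plant import state,grab_frame
import cv2,numpy as np
f=grab_frame("scene");a=cv2.resize(f[180:300,175:375,::-1],None,fx=4,fy=4,interpolation=cv2.INTER_CUBIC)
f=grab_frame("top");cv2.imwrite("pics/s2.png",a);cv2.imwrite("pics/t2.png",f[:,:,::-1])
print(state()['tool_pos'],state()['joint_pos'])
E
```

```text
[ 0.4458792  -0.36019908  0.26822915] [-8.09518948e-01 -7.69565603e-02  1.72155220e+00  4.51070973e-04
  1.49717546e+00  2.07215035e+00]
```

View pics/s2.png

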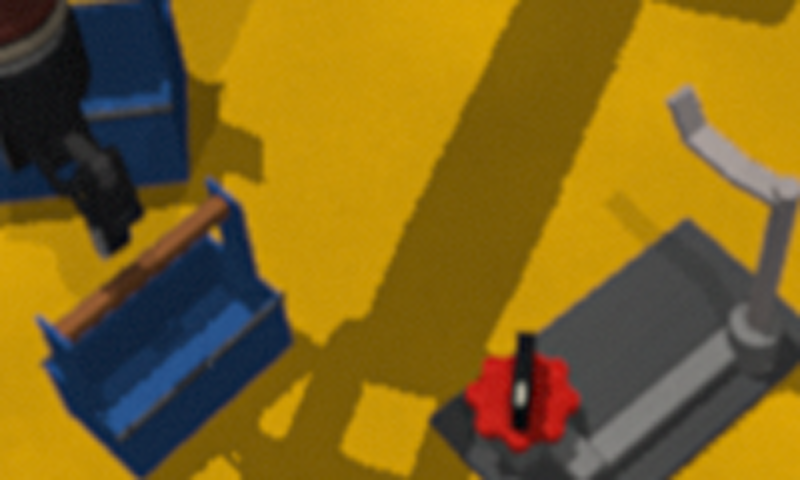

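The bar has swung to run from (527,340) to (521,395), white end towards the camera. The handle lies at (65,330)–(225,205) below the open gripper. I'll check the wheel angle and grip point numerically.

```bash
python3 - <<'E'
import numpy as np
from h import *
o=np.array([175,180])
b=back("scene",np.array([(521,393),(527,340)])/4+o,.104);v=b[0]-b[1];print(np.linalg.norm(v),np.arctan2(v[1],v[0]),b.mean(0))
for th in(1.4,1.5,1.6):
    a=.962-th;d=.03*np.array([np.cos(a),np.sin(a),0]);c=np.array([.613,-.1415,.104]);print(th,((proj("scene",[c+d,c-d])-o)*4).round())
h=back("scene",np.array([(228,205),(62,332)])/4+o,.158);print(h.mean(0),h)
y=np.array([-.257,.966,0]);m=np.array([.438,-.332,.158]);print(((proj("scene",[m+.071*y,m-.071*y])-o)*4).round())
E
```

```text
0.04050612290357639 -0.6570972470437679 [ 0.61444135 -0.13939203  0.104     ]
1.4 [[526. 406.]
 [515. 328.]]
1.5 [[521. 406.]
 [520. 327.]]
1.6 [[517. 406.]
 [524. 327.]]
[ 0.4446197  -0.32922014  0.158     ] [[ 0.42732297 -0.26236773  0.158     ]
 [ 0.46191643 -0.39607255  0.158     ]]
[[222. 198.]
 [ 52. 329.]]
```

>>> {"method": "move_arm", "body": {"targets": [[[100,0,0,0.055,0],[100,0,0,0.055,0],[100,0,0,0.05,0],[100,0,0,0.025,0],[100,0,0,0,0]]]}}

```text
time: 7.33
tool_pos: [0.4446, -0.3568, 0.1519]
tool_rot: [-0.001, 0.794, -0.608, -0.005]
contact_force: [-0.5, -0.2, -0.6]
gripper_width: 0.996
grasp_force: 0.0
```

>>> {"method": "move_arm", "body": {"targets": [[[0,0,0,0,0],[0,0,0,0,0],[0,0,0,0,0],[0,0,0,0,0],[0,0,0,0,0]]]}}

```text
time: 7.75
tool_pos: [0.4464, -0.3609, 0.159]
tool_rot: [0.0, 0.793, -0.609, 0.001]
contact_force: [-0.4, -0.2, 0.1]
gripper_width: 0.3
grasp_force: 0.0
```

>>> {"method": "move_arm", "body": {"targets": [[[0,0,0,0,0],[0,0,0,0,0],[0,0,0,0,0],[0,0,0,0,0],[0,0,0,0,0]]]}}

```text
time: 8.17
tool_pos: [0.4463, -0.3609, 0.1586]
tool_rot: [0.0, 0.793, -0.609, 0.001]
contact_force: [0.3, 0.5, 6.6]
gripper_width: 0.156
grasp_force: 60.6
```

>>> {"method": "move_arm", "body": {"targets": [[[0,0,0,-0.005,0],[0,0,0,-0.01,0],[0,0,0,-0.018,0],[0,0,0,-0.022,0],[0,0,0,-0.025,0]]]}}

```text
time: 8.58
tool_pos: [0.4454, -0.36, 0.2057]
tool_rot: [-0.0, 0.793, -0.609, -0.001]
contact_force: [0.1, 0.2, -1.2]
gripper_width: 0.154
grasp_force: 59.5
```

>>> {"method": "move_arm", "body": {"targets": [[[0,0,0,-0.025,0],[0,0,0,-0.025,0],[0,0,0,-0.022,0],[0,0,0,-0.018,0],[0,0,0,-0.009,0]]]}}

```text
time: 9.0
tool_pos: [0.4463, -0.3609, 0.2674]
tool_rot: [0.0, 0.793, -0.609, 0.002]
contact_force: [0.3, -0.7, -1.9]
gripper_width: 0.148
grasp_force: 59.5
```

```bash
python3 - <<'E'
from plant import state,grab_frame
import cv2,numpy as np
f=grab_frame("scene");cv2.imwrite("pics/s3.png",cv2.resize(f[130:290,150:350,::-1],None,fx=3.7,fy=3.7,interpolation=cv2.INTER_CUBIC))
s=state();print(s['tool_pos'],s['tool_rot'],s['contact_force'],s['ft_torque'],s['joint_pos'])
E
```

```text
[ 0.4463987  -0.36096732  0.26768799] [ 2.77694670e-04  7.92915601e-01 -6.09328498e-01  1.88525632e-03] [ 0.70413263  0.26155691 -0.76139238] [-0.07085703 -0.05209753 -0.02259399] [-8.09602007e-01 -7.69083238e-02  1.72240987e+00  3.11213388e-05
  1.49228003e+00  2.07162161e+00]
```

View pics/s3.png

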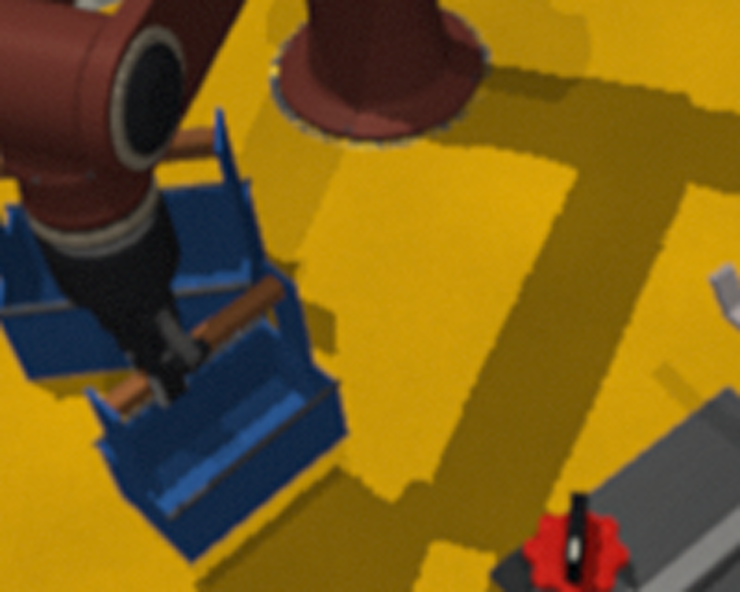

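The caddy is held level. Its handle runs (112,405)–(278,290) in the crop, with the fingers on the near-left half at (178,365). I'll work out the handle offset.

```bash
python3 - <<'E'
import numpy as np
from h import *
o=np.array([150,130])
h=back("scene",np.array([(278,288),(112,405)])/3.7+o,.267);v=h[0]-h[1];print(h,h.mean(0),np.linalg.norm(v),np.arctan2(-v[0],v[1]))
y=np.array([-.257,.966,0]);T=np.array([.4464,-.361,.267]);print("offset",(h.mean(0)-T)@y)
for a in(.02,.03,.04):
    m=T+a*y;print(a,((proj("scene",[m+.071*y,m-.071*y])-o)*3.7).round())
    # box rim near corners
    x=np.array([.966,.257,0]);b=m-[0,0,.088];print("rim",((proj("scene",[b+.0425*x+.075*y,b+.0425*x-.075*y])-o)*3.7).round(), ((proj("scene",[b+.0425*x-.075*y-[0,0,.07]])-o)*3.7).round())
E
```

```text
[[ 0.43011201 -0.26577242  0.267     ]
 [ 0.46185318 -0.39578759  0.267     ]] [ 0.4459826 -0.33078    0.267    ] 0.13383365166800132 0.23945041765575628
offset 0.029299789403223673
0.02 [[264. 285.]
 [ 89. 412.]]
rim [[326. 390.]
 [155. 525.]] [[177. 574.]]
0.03 [[275. 277.]
 [102. 403.]]
rim [[336. 382.]
 [167. 516.]] [[188. 564.]]
0.04 [[287. 269.]
 [115. 393.]]
rim [[347. 374.]
 [179. 506.]] [[199. 555.]]
```

>>> {"method": "move_arm", "body": {"targets": [[[0,0,0,0,0.24],[0,0,0,0,0.46],[0,0,0,0,0.24],[0,-0.0128,-0.0037,0,0],[0,-0.0256,-0.0074,0,0]]]}}

```text
time: 9.47
tool_pos: [0.4482, -0.3365, 0.2639]
tool_rot: [0.0, 0.762, -0.648, -0.001]
contact_force: [0.9, 1.0, -2.6]
gripper_width: 0.148
grasp_force: 59.5
```

>>> {"method": "move_arm", "body": {"targets": [[[0,-0.0352,-0.0102,0,0],[0,-0.0448,-0.013,0,0],[0,-0.0448,-0.013,0,0],[0,-0.0448,-0.013,0,0],[0,-0.0448,-0.013,0,0]]]}}

```text
time: 9.88
tool_pos: [0.4643, -0.2009, 0.2642]
tool_rot: [-0.0, 0.762, -0.647, -0.001]
contact_force: [0.5, 0.4, -0.7]
gripper_width: 0.149
grasp_force: 59.5
```

>>> {"method": "move_arm", "body": {"targets": [[[0,-0.0448,-0.013,0,0],[0,-0.0448,-0.013,0,0],[0,-0.0448,-0.013,0,0],[0,-0.0448,-0.013,0,0],[0,-0.0448,-0.013,0,0]]]}}

```text
time: 10.3
tool_pos: [0.4808, -0.062, 0.2643]
tool_rot: [-0.0, 0.762, -0.647, -0.0]
contact_force: [-0.2, -0.4, -2.4]
gripper_width: 0.153
grasp_force: 59.5
```

>>> {"method": "move_arm", "body": {"targets": [[[0,-0.0352,-0.0102,0,0],[0,-0.0224,-0.0065,0,0],[0,-0.0128,-0.0037,0,0],[0,0,0,0,0],[0,0,0,0,0]]]}}

```text
time: 10.72
tool_pos: [0.4865, -0.0206, 0.2645]
tool_rot: [0.0, 0.762, -0.647, -0.0]
contact_force: [-0.4, -0.5, -2.7]
gripper_width: 0.152
grasp_force: 59.5
```

```bash
python3 - <<'E'
from plant import state,grab_frame
import cv2,numpy as np
f=grab_frame("scene");cv2.imwrite("pics/s4.png",cv2.resize(f[160:310,240:440,::-1],None,fx=4,fy=4,interpolation=cv2.INTER_CUBIC))
f=grab_frame("top");cv2.imwrite("pics/t4.png",cv2.resize(f[90:230,230:430,::-1],None,fx=4,fy=4,interpolation=cv2.INTER_CUBIC))
s=state();print(s['tool_pos'],s['tool_rot'],s['contact_force'],s['ft_torque'],s['joint_pos'])
E
```

```text
[ 0.48659894 -0.02147305  0.26458593] [ 2.12235864e-04  7.61771035e-01 -6.47846313e-01 -2.48384255e-05] [-0.28631147 -0.03467738 -2.10416427] [-0.10865982  0.01887881  0.03399422] [-1.96851100e-01 -2.91715329e-01  1.91455864e+00 -3.47194663e-04
  1.51899919e+00  2.78347092e+00]
```

View pics/s4.png

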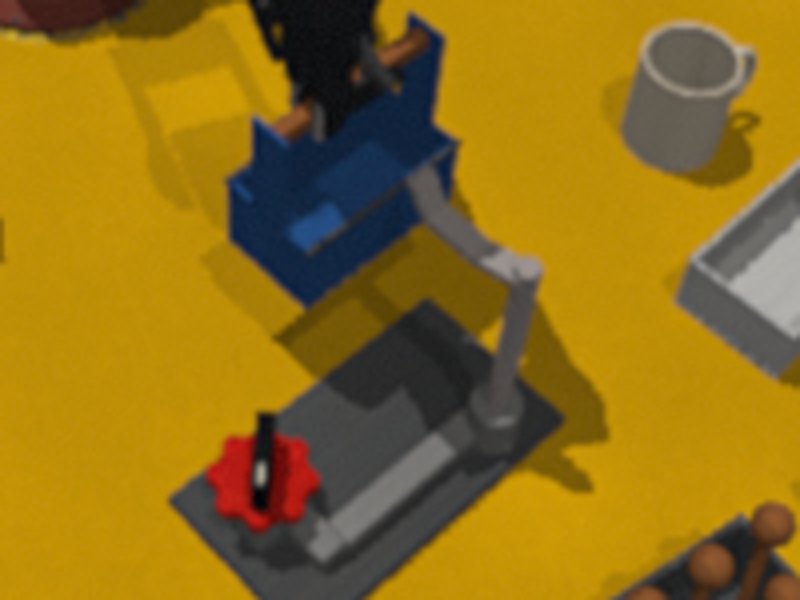

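```bash
python3 - <<'E'
import numpy as np
from h import *
o=np.array([240,160]);P=lambda X:((proj("scene",X)-o)*4).round().tolist()
x=np.array([.987,.1615,0]);y=np.array([-.1615,.987,0]);m=np.array([.619,-.0515,0]);T=np.array([.4866,-.0215,.264])
print("tip",P([m-.058*x+.08*y+[0,0,.231]]),"post",P([m+.045*x+.08*y+[0,0,.225]]),"TCP tips",P([T-[0,0,.025]]))
h=T+.03*y;h[2]=.264;print("handle top",P([h+.071*y,h-.071*y]),"mid",P([h]))
b=h-[0,0,.088];print("rim +x",P([b+.0425*x+.075*y,b+.0425*x-.075*y]))
pt=back("scene",np.array([(525,265)])/4+o,.225);print("post obs",pt)
tp=back("scene",np.array([(425,172)])/4+o,.231);print("tip obs",tp, "stand frame tip->post dist",np.linalg.norm(pt-tp)) 
hh=back("scene",np.array([(425,38),(280,130)])/4+o,.264);print("handle obs",hh.mean(0),np.linalg.norm(hh[0]-hh[1]))
E
```

```text
tip [[413.0, 169.0]] post [[525.0, 269.0]] TCP tips [[313.0, 124.0]]
handle top [[422.0, 29.0], [268.0, 130.0]] mid [[347.0, 78.0]]
rim +x [[457.0, 143.0], [304.0, 253.0]]
post obs [[0.6482579 0.0364227 0.225    ]]
tip obs [[0.55546046 0.02319881 0.231     ]] stand frame tip->post dist 0.09392676794385889
handle obs [0.48793273 0.00981731 0.264     ] 0.1311891598876687
```

View pics/t4.png

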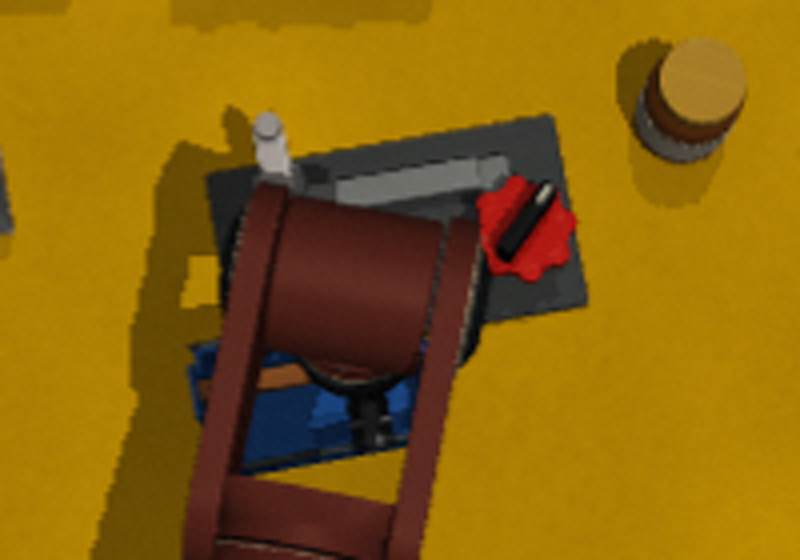

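>>> {"method": "move_arm", "body": {"targets": [[[0,0,-0.01,0,0],[0,0,-0.02,0,0],[0,0,-0.0267,0,0],[0,0,-0.03,0,0],[0,0,-0.03,0,0]]]}}

```text
time: 11.23
tool_pos: [0.557, -0.0105, 0.2646]
tool_rot: [-0.0, 0.761, -0.648, 0.0]
contact_force: [0.1, -0.6, -1.5]
gripper_width: 0.15
grasp_force: 59.5
```

>>> {"method": "move_arm", "body": {"targets": [[[0,0,-0.0267,0,0],[0,0,-0.0167,0,0],[0,0,-0.01,0,0],[0,0,-0.0033,0,0],[0,0,0,0,0]]]}}

```text
time: 11.65
tool_pos: [0.5895, -0.0045, 0.2645]
tool_rot: [0.0, 0.762, -0.648, -0.0]
contact_force: [-0.2, -1.1, -3.0]
gripper_width: 0.156
grasp_force: 59.5
```

>>> {"method": "move_arm", "body": {"targets": [[[0,0,0,0.006,0],[0,0,0,0.012,0],[0,0,0,0.015,0],[0,0,0,0.015,0],[0,0,0,0.008,0]]]}}

```text
time: 12.07
tool_pos: [0.5883, -0.0041, 0.2286]
tool_rot: [0.001, 0.762, -0.648, -0.001]
contact_force: [-0.3, 0.2, -3.2]
gripper_width: 0.151
grasp_force: 59.5
```

```bash
python3 - <<'E'
from plant import state,grab_frame
import cv2,numpy as np
f=grab_frame("scene");cv2.imwrite("pics/s5.png",cv2.resize(f[180:300,270:420,::-1],None,fx=5,fy=5,interpolation=cv2.INTER_CUBIC))
s=state();print(s['tool_pos'],s['tool_rot'],s['contact_force'],s['ft_torque'],s['joint_pos'])
E
```

```text
[ 0.58801125 -0.00407151  0.22783039] [ 0.00122767  0.76194744 -0.64763502 -0.00186307] [-0.61025972 -0.12365838 -4.53081496] [-0.02599069  0.02343208 -0.00233766] [-1.33423858e-01 -1.27864003e-02  1.72725284e+00 -5.22095118e-05
  1.43158829e+00  2.84633701e+00]
```

View pics/s5.png

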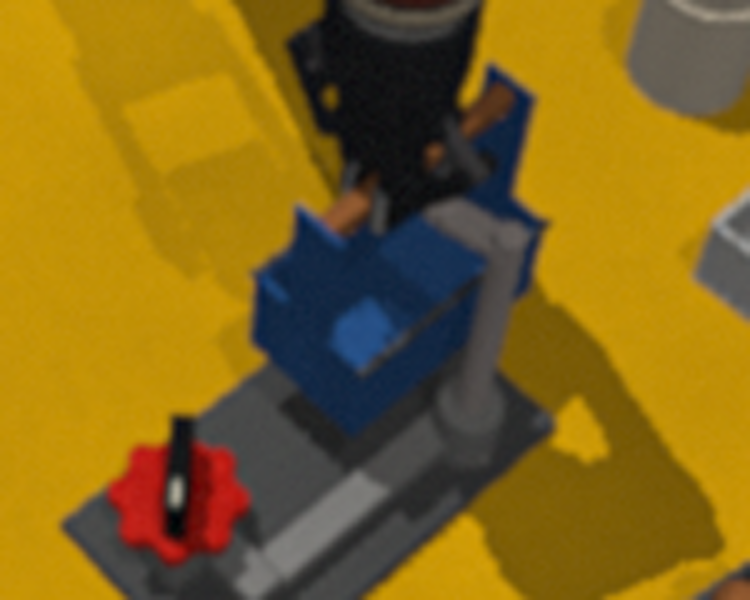

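>>> {"method": "move_arm", "body": {"targets": [[[0,0,0,0.004,0],[0,0,0,0.004,0],[0,0,0,0.003,0],[0,0,0,0,0],[0,0,0,0,0]]]}}

```text
time: 12.53
tool_pos: [0.5896, -0.0042, 0.2247]
tool_rot: [-0.0, 0.762, -0.648, 0.0]
contact_force: [0.7, 0.2, -2.7]
gripper_width: 0.152
grasp_force: 59.5
```

>>> {"method": "move_arm", "body": {"targets": [[[0,0,0,0.002,0],[0,0,0,0.002,0],[0,0,0,0,0],[0,0,0,0,0],[0,0,0,0,0]]]}}

```text
time: 12.95
tool_pos: [0.5895, -0.0042, 0.2222]
tool_rot: [-0.0, 0.762, -0.648, 0.0]
contact_force: [-0.2, -0.4, -3.1]
gripper_width: 0.154
grasp_force: 59.5
```

>>> {"method": "move_arm", "body": {"targets": [[[0,0,0,0.002,0],[0,0,0,0.002,0],[0,0,0,0,0],[0,0,0,0,0],[0,0,0,0,0]]]}}

```text
time: 13.37
tool_pos: [0.5898, -0.0043, 0.2214]
tool_rot: [-0.0, 0.762, -0.648, 0.0]
contact_force: [-4.3, -0.3, 4.5]
gripper_width: 0.15
grasp_force: 60.6
```

>>> {"method": "move_arm", "body": {"targets": [[[0,0,0,0.002,0],[0,0,0,0,0],[0,0,0,0,0]]]}}

```text
time: 13.62
tool_pos: [0.5898, -0.0043, 0.2213]
tool_rot: [-0.0, 0.762, -0.648, 0.001]
contact_force: [-6.9, 0.9, 8.7]
gripper_width: 0.149
grasp_force: 61.4
```

>>> {"method": "move_arm", "body": {"targets": [[[0,0,0,-0.005,0],[0,0,0.006,0,0],[0,0,0.006,0,0],[0,0,0,0,0],[0,0,0,0,0]]]}}

```text
time: 14.03
tool_pos: [0.5822, -0.0054, 0.2215]
tool_rot: [-0.0, 0.762, -0.648, 0.0]
contact_force: [0.5, -0.8, 1.5]
gripper_width: 0.147
grasp_force: 60.0
```

>>> {"method": "move_arm", "body": {"targets": [[[0,0,0,0.002,0],[0,0,0,0.0015,0],[0,0,0,0,0],[0,0,0,0,0]]]}}

```text
time: 14.37
tool_pos: [0.5824, -0.0054, 0.2213]
tool_rot: [0.0, 0.762, -0.648, 0.0]
contact_force: [-4.2, 0.1, 8.2]
gripper_width: 0.15
grasp_force: 61.2
```

>>> {"method": "move_arm", "body": {"targets": [[[0,0,0,0.0015,0],[0,0,0,0,0],[0,0,0,0,0]]]}}

```text
time: 14.62
tool_pos: [0.5824, -0.0054, 0.2212]
tool_rot: [0.0, 0.762, -0.647, 0.0]
contact_force: [-5.6, -0.7, 11.3]
gripper_width: 0.154
grasp_force: 61.6
```

>>> {"method": "move_arm", "body": {"targets": [[[0,0,0,-0.003,0],[0,0,0,0,0],[10,0,0,0,0],[25,0,0,0,0],[30,0,0,0,0]]]}}

```text
time: 15.03
tool_pos: [0.5823, -0.0053, 0.2196]
tool_rot: [0.0, 0.762, -0.648, -0.0]
contact_force: [-0.8, 0.5, -0.7]
gripper_width: 0.302
grasp_force: 0.0
```

>>> {"method": "move_arm", "body": {"targets": [[[50,0,0,0,0],[50,0,0,0,0],[50,0,0,0,0],[50,0,0,0,0],[50,0,0,0,0]]]}}

```text
time: 15.45
tool_pos: [0.5824, -0.0054, 0.2201]
tool_rot: [0.0, 0.762, -0.648, -0.0]
contact_force: [0.4, 0.2, 0.0]
gripper_width: 0.502
grasp_force: 0.0
```

>>> {"method": "move_arm", "body": {"targets": [[[50,0,0,-0.005,0],[50,0,0,-0.015,0],[50,0,0,-0.03,0],[50,0,0,-0.05,0],[50,0,0,-0.05,0]]]}}

```text
time: 15.87
tool_pos: [0.5818, -0.0053, 0.311]
tool_rot: [0.001, 0.762, -0.648, -0.001]
contact_force: [0.2, -0.3, -0.3]
gripper_width: 0.501
grasp_force: 0.0
```

```bash
python3 - <<'E'
from plant import state,grab_frame
import cv2,numpy as np
f=grab_frame("scene");cv2.imwrite("pics/s6.png",cv2.resize(f[170:300,260:420,::-1],None,fx=4.6,fy=4.6,interpolation=cv2.INTER_CUBIC))
s=state();print(s['tool_pos'],s['contact_force'],s['gripper_width'])
E
```

```text
[ 0.58465025 -0.00564156  0.32006398] [ 0.83120114 -0.15248848  5.93392958] 0.4992170729131862
```

View pics/s6.png

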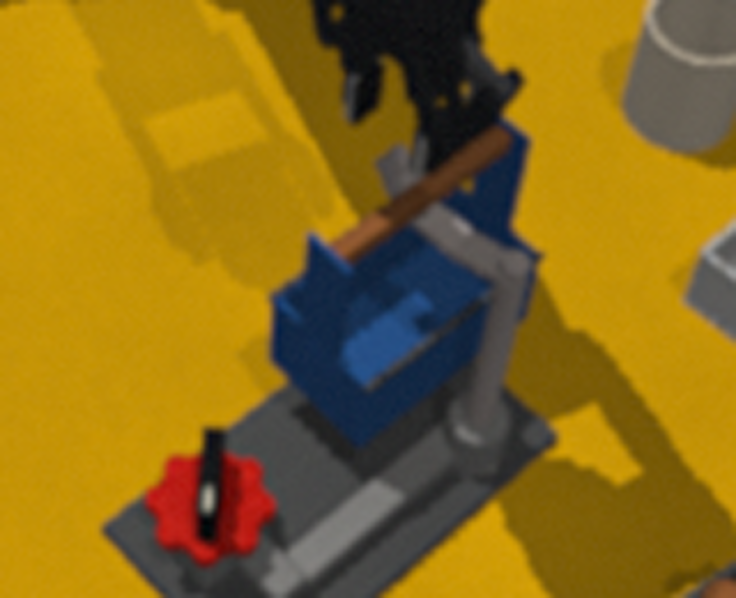

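The caddy hangs free and level. Its handle runs (340,247)–(505,140) and crosses the hook at about (415,198), near the middle. The gripper is well above it. I'll let it settle, check for stillness, and hand in.

>>> {"method": "move_arm", "body": {"targets": [[[50,0,0,-0.03,0],[50,0,0,-0.02,0],[50,0,0,0,0],[50,0,0,0,0],[50,0,0,0,0]]]}}

```text
time: 16.33
tool_pos: [0.5821, -0.0053, 0.3392]
tool_rot: [0.0, 0.762, -0.648, -0.001]
contact_force: [-0.2, -0.2, -0.0]
gripper_width: 0.501
grasp_force: 0.0
```

>>> {"method": "move_arm", "body": {"targets": [[[50,0,0,0,0],[50,0,0,0,0],[50,0,0,0,0],[50,0,0,0,0],[50,0,0,0,0]]]}}

```text
time: 16.75
tool_pos: [0.5823, -0.0054, 0.3399]
tool_rot: [0.0, 0.762, -0.648, -0.0]
contact_force: [-0.0, -0.2, -0.4]
gripper_width: 0.502
grasp_force: 0.0
```

>>> {"method": "move_arm", "body": {"targets": [[[50,0,0,0,0],[50,0,0,0,0],[50,0,0,0,0],[50,0,0,0,0],[50,0,0,0,0]]]}}

```text
time: 17.17
tool_pos: [0.5824, -0.0054, 0.3404]
tool_rot: [-0.0, 0.762, -0.648, 0.0]
contact_force: [0.1, -0.7, -0.3]
gripper_width: 0.5
grasp_force: 0.0
```

```bash
python3 - <<'E'
from plant import state,grab_frame,job
import cv2,numpy as np
F=[grab_frame("scene")[215:270,315:385].astype(float) for _ in range(5)]
d=[np.abs(f-F[0]).mean().round(2) for f in F[1:]];print(d,state()['contact_force'])
if max(d)<4: print(job.job_done())
E
```

```text
[np.float64(1.39), np.float64(1.43), np.float64(1.38), np.float64(1.39)] [-0.05200721 -0.49853131 -0.67360038]
the job is handed in; nothing more can be done
None
```

I wound the clamp wheel to its stop and hung the middle-sized blue caddy by its handle near the middle of the hook, level and still, with the gripper clear. I handed the job in at about 17 s; no verdict came back.

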